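# Punch the identification dot into a specimen coupon

### The job

Take the blue automatic punch out of its wooden block, put its brass tip through the guide hole of the white marking stand and press it straight down on the steel coupon until its spring trips with a snap. Stop there, without ramming it on to its end stop, then put it back upright and fully home in its block. Leave the other things on the bench where they are.

Things in the scene. Friction and masses are not known exactly. Their poses are not given: they have to be found in the camera images.
- punch: automatic spring punch, 136 mm, 0.23 kg, upright in the holder, tip down. Origin: tip end when out; z runs up its axis. Heights above origin: brass plunger 6 mm dia. 0-40 mm, steel nose 14 mm dia. 40-68, blue square grip sleeve 22 x 22 mm 68-124 (faces square to its x and y; grip here), red cap 18 mm dia. 124-136. The sleeve's lower shoulder (68) rests on the holder's top
- plunger (a joint): how far the tip is pushed in, m: 0 out (at rest), 0.011 on the hard end stop. The push needed rises from about 3.5 N at 0 to about 9 N at 0.007 to 0.0075, where the spring trips: the push then falls to about 3 N from 0.009 on. Tripped means past 0.0085. It springs out by itself when lifted
- tip (a point): end of the plunger, on the punch's axis; it moves with the plunger
- stand: white marking stand, fixed, base 150 x 110 mm, 85 mm high; origin at its underside's centre, z up. Aluminium guide arm, 50 mm wide, from a column on its +x side. Under it a fixed steel coupon on a rigid black stage, whose height differs every time and is not reported: coupon top 9 to 23 mm below the guide's top face, to be found by touch. Push stand and coupon with no more than 18 N
- guide (a point): centre of the guide hole's brass-rimmed mouth, on the guide arm's top face 85 mm above the bench, 30 mm to the stand's -x side. Vertical hole 12 mm in diameter through the 10 mm thick arm, with a 4 mm chamfer (20 mm wide at the mouth). Axes as the stand's
- holder: wooden block 64 x 64 x 76 mm, fixed; origin at the centre of its underside, z up
- holder_mouth (a point): centre of the holder's hole on its top face, 76 mm above the bench: vertical hole 18 mm in diameter, 73 mm deep, with a 4 mm chamfer at the mouth
- mount_black: black round resin specimen mount, 30 mm in diameter, 20 mm high, a bystander; origin at the centre of its underside
- mount_green: green round resin specimen mount, 30 mm in diameter, 20 mm high, a bystander; origin at the centre of its underside
- lens_cap: black lens cap, 48 mm in diameter, 10 mm high, a bystander; origin at the centre of its underside
- oil_bottle: amber bottle, 32 mm in diameter, 70 mm high, a bystander; origin at the centre of its underside
- screwdriver: orange-handled screwdriver lying on the bench, 170 mm long, a bystander; it lies along its x
- mouse: red computer mouse, 100 x 58 x 30 mm, a bystander; origin at the centre of its underside
Not all that is in view belongs to the job. There is more than one size of the punch; the one meant has the size given above.

How it is judged (in metres and radians):
On the way, in this order (a step that is already met when the one before it is completed fails the run):
1. the punch is lifted clear of its block (z of tip in the frame of holder_mouth above 0.005 m and contact force between the fingers and punch above 1 N), for 0.1 s.
2. with its tip in the guide hole on the coupon, the upright punch has been pressed until it tripped (plunger more than 8.5 mm in) (horizontal distance between tip and guide below 0.005 m and z of tip in the frame of guide below -0.006 m and angle between punch's own z axis and vertical below 0.12 rad and value of joint plunger above 0.0085 m and contact force between stand and punch above 0.5 N), for 0.04 s.
At the end, for the whole second after the job is handed in: The punch stands at rest in its block: its axis within 8 mm of the hole's, upright within 7 degrees, its origin more than 61 mm below the block's top face (fully home is 68 mm), the plunger out to within 3 mm (horizontal distance between punch and holder_mouth below 0.008 m and z of punch in the frame of holder_mouth below -0.061 m and angle between punch's own z axis and vertical below 0.12 rad and value of joint plunger below 0.003 m and linear speed of punch below 0.02 m/s); the robot touches nothing.
It fails at once if the stand, its guide or the coupon is pushed with more than 18 N (contact force between stand and anything else above 18 N).
It fails at once if a bystander (resin mount, lens cap, bottle, screwdriver or mouse) is moved by more than 30 mm (distance of any of mount_black, mount_green, lens_cap, oil_bottle, screwdriver, mouse from where it was at the start of the episode above 0.03 m).
It also fails if it takes over 64 s, if anything falls off the work surface, if the arm or the gripper's body presses on something with over 40 N, if the wrist force passes 120 N, or if a joint passes its speed limit or range.

### The arm

A 6-joint arm with a two-finger parallel gripper is mounted at the origin on the work surface. World frame = base frame: x ahead of the robot, y to its left, z up, the work surface at z = 0. Lengths are in mm, angles in rad, forces in N, time in s.
With the tool pointing down it reaches from about 275 to 850 mm from the base axis. Payload 19 kg.
Tool frame: the origin (TCP) lies midway between the tips of the shut fingers; the grasp point (between the pads) lies 19 mm behind it; z points along the fingers, y is the line along which they close (so a half turn about z gives the same grasp; the last joint's range is limited). The gripper opens to 85 mm and grips with 20 to 120 N. Pads are 22 mm wide; open, the fingers measure 114 mm over their backs; the gripper's body (76 mm by 85 mm) begins 54 mm behind the grasp point. The pads swing forward as they close: fully open they stand 13 mm farther back than shut.
Start: joints at [1.184, 0.15, 1.437, -0, 1.554, -0.134], TCP at [143.822, 556.691, 231.267] pointing down, gripper open.
Joint ranges: [-2.8, 2.8], [-0.68, 2.1], [0.12, 2.68], [-1.39, 4.53], [0.16, 2.79], [-2.81, 2.81]. Speed limits (rad/s): [1.89, 1.89, 2.22, 3.01, 3.01, 3.01].

### API

Orientations are given as [roll, pitch, yaw] about the fixed x, y, z axes, in that order (R = Rz(yaw) Ry(pitch) Rx(roll)).
In Python, from workcell import manip, imaging, hand_in gives the robot as it stands.
- The arm moves only by the tool carry_out, never from a script. Its argument "steps" is a list of rows, each an object with "xyz": the shift along the tool's x, y, z in m, a list of three; "twist": the turn about the tool's z in rad; "jaw": the opening, from -1 (shut) to 1 (fully open). A call has 1 to 20 rows; each row shifts and turns the commanded pose from where the row before left it, along the tool's axes as they then stand; what a row does not reach is not made up. A row lasts 1/8 s, in which the tool goes at most 62.5 mm and 10.7 degrees, less where a joint would pass 70% of its speed; a pose out of reach is approached as far as the arm can. A call is refused whole if a number of a shift passes 0.0625 or a number of a turn 0.188, either way. A call with a gripper value outside its range is refused whole. The fingers move at their own pace and stop on an object; "squeeze" is the grip in N (left out, the last holds). Time passes only in rows, so rows that do not move let the fingers close. It gives the time, the measured TCP pose, the force, the opening and the grip force at its end, in the units of the state.
- manip.read_state(): the state, without advancing time (a new reading comes with each control period).
- imaging.snapshot(name): name is "side" or "top" or "wrist"; returns the picture (400x640x3 uint8, red, green, blue); there is no depth.
- imaging.camera_params(name): a dict with "fx", "fy", "cx", "cy" (pixels), "camera_from_world" (4x4, takes a point from world to camera coordinates). Camera axes: x right, y down, z forward; pixel columns grow to the right and rows downward; lengths in mm; the calibration is good to about 2 mm. The wrist camera is an equidistant fisheye: a pixel r from the principal point sees the ray r / f radians off the axis. A picture is of the moment at which its call begins: read the wrist's pose just before it. camera_params takes no time and is no camera call; for the wrist camera it gives the pose at the moment of the call.
- hand_in(): hands the job in; it is judged then, once.
The state is a dict: "clock": time; "qpos": joint angles; "dq": joint speeds; "tau": joint torques, N m; "tcp_pos": TCP position; "ee_rot": TCP orientation; "force": force on the tool from outside, world axes, zero at the start; "moment": the same for the moment, N m; "gripper_width": finger opening in mm; "grip_force": force on a finger pad.
Only numpy, scipy, OpenCV 4.12 (cv2) and the standard library are available. Lean on these libraries where they do the work, as an engineer would, in place of code of your own. Each camera call takes 0.05 s, during which the arm holds its last target. There are 200 camera calls.

## Working session

There is one attempt and no reset: what is moved stays moved. The work goes in short steps, Python scripts to look and compute and a tool call to move; the robot and the scene stay as the last step left them, time stands still between calls to the robot, and variables do not carry over. Pictures are saved under pics/ and viewed, at most 10 in all, crops included, and the job is handed in when it is done.

Besides the shell and the picture viewer there is one more tool, called after "Request:" by a JSON object that holds its "op" and its "data", one argument or row to a line. carry_out: Moves the arm, as the interface text tells. Its arguments: {"type":"object","properties":{"steps":{"type":"array"},"squeeze":{"type":"number"}},"required":["steps"]}

```bash
mkdir -p pics; cat > h.py <<'E'
import numpy as np,cv2
from workcell import manip,imaging,hand_in
def snap(n,f=None):
    P=imaging.camera_params(n); im=imaging.snapshot(n)
    if f: cv2.imwrite(f'pics/{f}.png',im[:,:,::-1])
    return im,P
def ray(P,u,v,fish=False):
    T=np.array(P['camera_from_world']);R=T[:3,:3];o=-R.T@T[:3,3]
    x=(u-P['cx'])/P['fx'];y=(v-P['cy'])/P['fy']
    if fish:
        r=np.hypot(x,y);d=np.array([x*np.sinc(r/np.pi),y*np.sinc(r/np.pi),np.cos(r)])
    else: d=np.array([x,y,1.])
    return o,R.T@d
def onz(P,u,v,z,fish=False):
    o,d=ray(P,u,v,fish);return o+d*(z-o[2])/d[2]
def two(r1,r2):
    (a,d),(b,e)=r1,r2
    s=np.linalg.lstsq(np.c_[d,-e],b-a,rcond=None)[0]
    p,q=a+d*s[0],b+e*s[1];return (p+q)/2,np.linalg.norm(p-q)
E
python3 - <<'E'
from h import *
a,_=snap('side','side1');b,_=snap('top','top1')
s=manip.read_state();print(s)
E
```

```text
{'clock': 0.1, 'qpos': array([ 1.18399712e+00,  1.50931124e-01,  1.43792277e+00, -7.97612731e-06,
        1.55384418e+00, -1.34011443e-01]), 'dq': array([-0.00072845, -0.00092657, -0.00065176,  0.00045299,  0.00095003,
        0.00092034]), 'tau': array([ 5.60230648e-03, -7.14384341e+01, -5.71794498e+01,  7.65215987e-05,
        7.07334359e-03,  8.12481721e-05]), 'tcp_pos': array([143.75299203, 556.51017797, 230.7606225 ]), 'ee_rot': array([-3.14049608e+00, -1.39792969e-04,  2.88880495e+00]), 'force': array([ 0.01093586,  0.73047134, -0.76961766]), 'moment': array([-0.03338964,  0.03208529, -0.00153211]), 'grip_force': 0.0, 'gripper_width': 85.53443775677859}
```

View pics/side1.png

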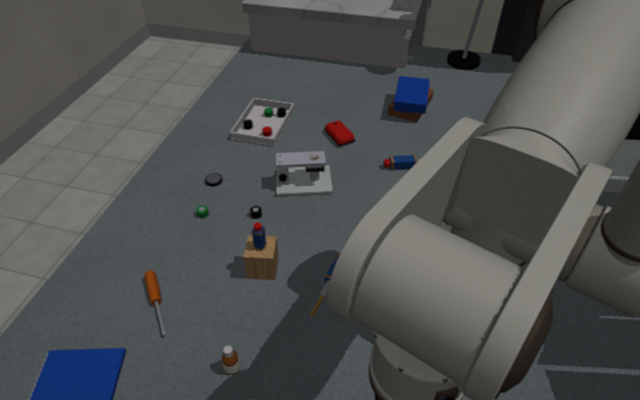

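View pics/top1.png

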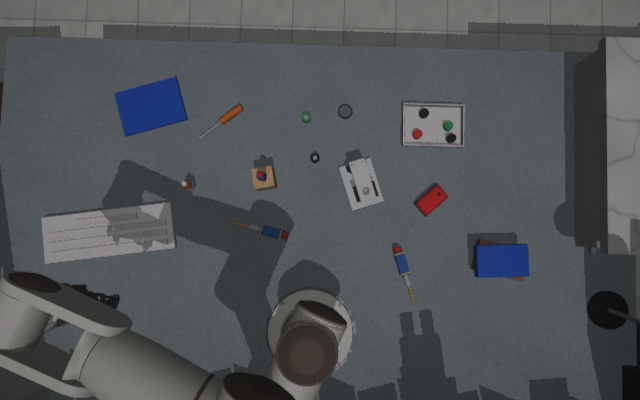

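Top view candidates: upright blue punch with red cap in the wooden block (262,176); lying blue punches at (265,232) and (402,262). By the description I choose the upright one in the block. In the side view it is at (259,237), and the stand is at (303,170).

```bash
python3 - <<'E'
from h import *
a=cv2.imread('pics/side1.png');b=cv2.imread('pics/top1.png')
c=[cv2.resize(x,(390,290),interpolation=cv2.INTER_CUBIC) for x in (b[148:206,225:303],b[148:206+9,325:412][:65],a[215:290,210:311],a[135:210,255:356])]
cv2.imwrite('pics/c1.png',np.vstack([np.hstack(c[:2]),np.hstack(c[2:])]))
Pt=imaging.camera_params('top');Ps=imaging.camera_params('side')
def red(im,r):
    x0,y0,x1,y1=r;h=cv2.cvtColor(im[y0:y1,x0:x1],cv2.COLOR_BGR2HSV)
    m=((h[...,0]<8)|(h[...,0]>172))&(h[...,1]>140)&(h[...,2]>50)
    ys,xs=np.nonzero(m);return xs.mean()+x0,ys.mean()+y0,len(xs)
t=red(b,(250,160,280,195));s=red(a,(245,218,275,240));print(t,s)
print(two(ray(Pt,*t[:2]),ray(Ps,*s[:2])), onz(Pt,*t[:2],140))
print('stand approx',onz(Pt,361,184,40))
for p in [(0,0),(640,0),(0,400)]: print(onz(Pt,*p,0))
E
```

```text
(np.float64(259.25925925925924), np.float64(174.40740740740742), 27) (np.float64(257.2156862745098), np.float64(226.27450980392157), 51)
(array([486.3931897 , 161.75358518, 139.89211502]), np.float64(0.7731947638816522)) [486.00617834 161.62012149 140.        ]
stand approx [ 476.48963703 -147.87769332   40.        ]
[1069.37385064 1080.87191854    0.        ]
[ 1128.85229982 -1074.26727046     0.        ]
[-243.66601218  983.50102217    0.        ]
```

View pics/c1.png

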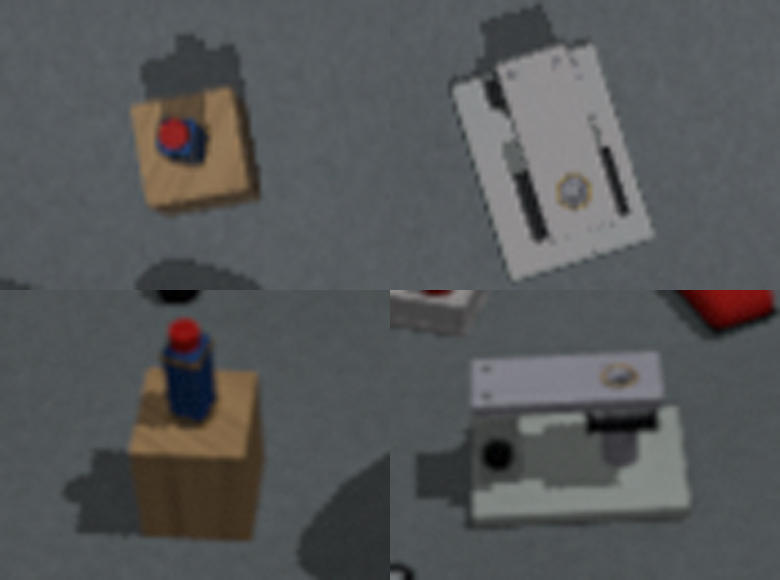

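The crop shows the upright punch with its red cap at top (259,174) and the stand's brass-rimmed guide hole at about top (366,191). The choice is confirmed, so I'm moving above the punch.

Request:
{"op": "carry_out", "data": {
  "steps": [
    {"xyz": [-0.036,-0.025,-0.004]},
    {"xyz": [-0.036,-0.025,-0.004]},
    {"xyz": [-0.036,-0.025,-0.004]},
    {"xyz": [-0.036,-0.025,-0.004]},
    {"xyz": [-0.036,-0.025,-0.004]},
    {"xyz": [-0.036,-0.025,-0.004]},
    {"xyz": [-0.036,-0.025,-0.004]},
    {"xyz": [-0.036,-0.025,-0.004]},
    {"xyz": [-0.036,-0.025,0]},
    {"xyz": [-0.036,-0.025,0]},
    {"xyz": [-0.036,-0.025,0]},
    {"xyz": [-0.036,-0.025,0]},
    {"xyz": [0,0,0]},
    {"xyz": [0,0,0]}
  ]
}}

```text
validation failed for argument at $.st...
```

```bash
python3 - <<'E'
from h import *
s=manip.read_state();print(s['tcp_pos'],s['ee_rot'],s['qpos'],s['force'])
a,P=snap('wrist','w1');print(P)
E
```

```text
[143.75299203 556.51017797 230.7606225 ] [-3.14049608e+00 -1.39792969e-04  2.88880495e+00] [ 1.18399712e+00  1.50931124e-01  1.43792277e+00 -7.97612731e-06
  1.55384418e+00 -1.34011443e-01] [ 0.01093586  0.73047134 -0.76961766]
{'fx': 309.70691628693146, 'fy': 309.70691628693146, 'cx': 318.15537371584674, 'cy': 192.13843475911253, 'camera_from_world': array([[ 2.50219700e-01,  9.68186880e-01, -2.06559118e-03,
        -5.74976502e+02],
       [ 9.32045807e-01, -2.40300763e-01,  2.71193946e-01,
        -3.38501243e+01],
       [ 2.62070057e-01, -6.97832933e-02, -9.62522507e-01,
         3.78886537e+02],
       [ 0.00000000e+00,  0.00000000e+00,  0.00000000e+00,
         1.00000000e+00]])}
```

View pics/w1.png

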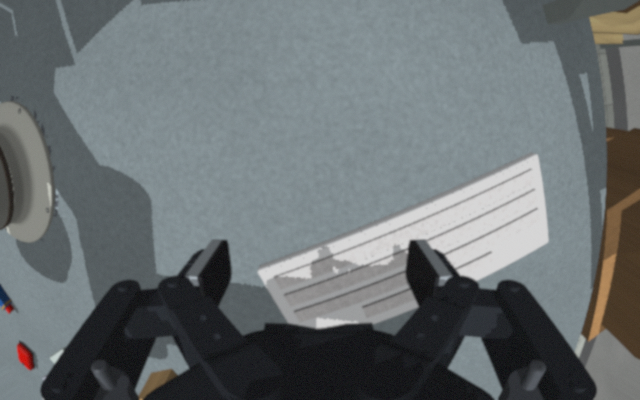

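The call needs all fields per row. The picture is from the unmoved start pose: fingers at the bottom near (215,260) and (425,260), keyboard below.

Request:
{"op": "carry_out", "data": {
  "steps": [
    {"xyz": [-0.036,-0.025,-0.004],"twist": 0,"jaw": 1},
    {"xyz": [-0.036,-0.025,-0.004],"twist": 0,"jaw": 1},
    {"xyz": [-0.036,-0.025,-0.004],"twist": 0,"jaw": 1},
    {"xyz": [-0.036,-0.025,-0.004],"twist": 0,"jaw": 1},
    {"xyz": [-0.036,-0.025,-0.004],"twist": 0,"jaw": 1},
    {"xyz": [-0.036,-0.025,-0.004],"twist": 0,"jaw": 1},
    {"xyz": [-0.036,-0.025,-0.004],"twist": 0,"jaw": 1},
    {"xyz": [-0.036,-0.025,-0.004],"twist": 0,"jaw": 1},
    {"xyz": [-0.036,-0.025,0],"twist": 0,"jaw": 1},
    {"xyz": [-0.036,-0.025,0],"twist": 0,"jaw": 1},
    {"xyz": [-0.036,-0.025,0],"twist": 0,"jaw": 1},
    {"xyz": [-0.036,-0.025,0],"twist": 0,"jaw": 1},
    {"xyz": [0,0,0],"twist": 0,"jaw": 1},
    {"xyz": [0,0,0],"twist": 0,"jaw": 1}
  ]
}}

```text
clock: 1.9
tcp_pos: [486.8, 158.3, 263.1]
ee_rot: [-3.141, -0.001, 2.888]
force: [0.0, 0.2, -0.2]
gripper_width: 85.5
grip_force: 0.0
```

```bash
python3 - <<'E'
from h import *
s=manip.read_state();print(s['clock'],s['tcp_pos'],s['ee_rot'],s['qpos'],s['force'])
a,P=snap('wrist','w2')
c=a[120:320,220:420]; cv2.imwrite('pics/w2c.png',cv2.resize(c,(600,600),interpolation=cv2.INTER_CUBIC)[:,:,::-1])
E
```

```text
1.9 [486.81627513 158.31325722 263.06248021] [-3.14146374e+00 -6.55633963e-04  2.88838811e+00] [ 1.63725269e-01  9.64216234e-03  1.52543208e+00  1.47730143e-04
  1.60717009e+00 -1.15386123e+00] [ 0.01780159  0.21595186 -0.15194125]
```

View pics/w2.png

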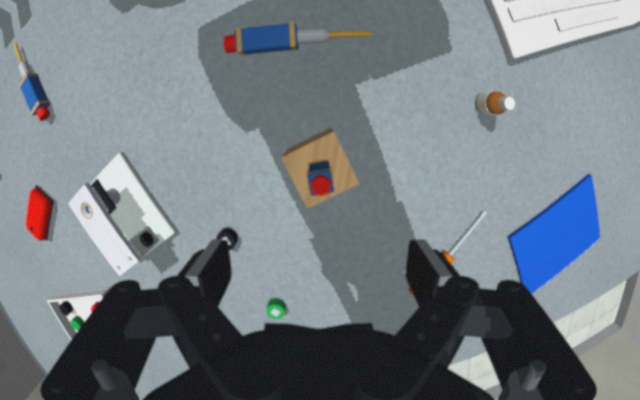

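The wrist picture shows the block at (320,168) with the punch cap at (320,185), in line with the fingers, and the stand's guide hole at (87,210). Next I measure the cap, block corners, sleeve edge and guide rim.

```bash
python3 - <<'E'
from h import *
P=imaging.camera_params('wrist');a=cv2.imread('pics/w2.png');h=cv2.cvtColor(a,cv2.COLOR_BGR2HSV)
def big(m,x0,y0,x1,y1):
    w=np.zeros(m.shape,np.uint8);w[y0:y1,x0:x1]=m[y0:y1,x0:x1]
    c=max(cv2.findContours(w,0,1)[0],key=cv2.contourArea);return c[:,0,:].astype(float)
H,S,V=cv2.split(h)
r=big(((H<8)|(H>172))&(S>140),290,160,350,205);e=cv2.fitEllipse(r.astype(np.float32));print('cap',e,onz(P,*e[0],144,True))
w=big(((H>8)&(H<25)&(S>60)),270,120,370,215)
q=np.array([onz(P,*p,76,True)[:2] for p in cv2.convexHull(w.astype(np.float32))[:,0]],np.float32);print('holder',cv2.minAreaRect(q))
g=big(((H>100)&(H<130)&(S>90)),290,150,350,205)
for z in(76,132):
  q=np.array([onz(P,*p,z,True)[:2] for p in cv2.convexHull(g.astype(np.float32))[:,0]],np.float32);print('sleeve',z,cv2.minAreaRect(q))
gh=cv2.convexHull(g.astype(np.float32))[:,0];print(gh.tolist())
b1=cv2.resize(a[150:210,290:350],(400,400),interpolation=cv2.INTER_CUBIC);b2=cv2.resize(a[190:230,67:107],(400,400),interpolation=cv2.INTER_CUBIC)
cv2.imwrite('pics/c2.png',np.hstack([b1,b2]))
print('guide',onz(P,87,210,85,True)); print('top guide',onz(imaging.camera_params('top'),365.8,190.6,85))
E
```

```text
cap ((320.3403625488281, 185.2869110107422), (18.032527923583984, 18.74967384338379), 178.3090057373047) [484.60885306 161.70932398 144.        ]
holder ((483.2674560546875, 160.94891357421875), (68.61488342285156, 63.82952117919922), 11.835597038269043)
sleeve 76 ((491.0755920410156, 159.0963134765625), (24.013965606689453, 10.590316772460938), 84.32969665527344)
sleeve 132 ((478.8125915527344, 162.13375854492188), (19.928667068481445, 8.78864860534668), 84.3296890258789)
[[327.0, 170.0], [329.0, 171.0], [330.0, 174.0], [330.0, 179.0], [310.0, 182.0], [309.0, 182.0], [308.0, 176.0], [309.0, 174.0], [310.0, 173.0], [314.0, 172.0], [326.0, 170.0]]
guide [ 452.12283724 -156.97902253   85.        ]
top guide [ 451.75882029 -159.79608489   85.        ]
```

View pics/c2.png

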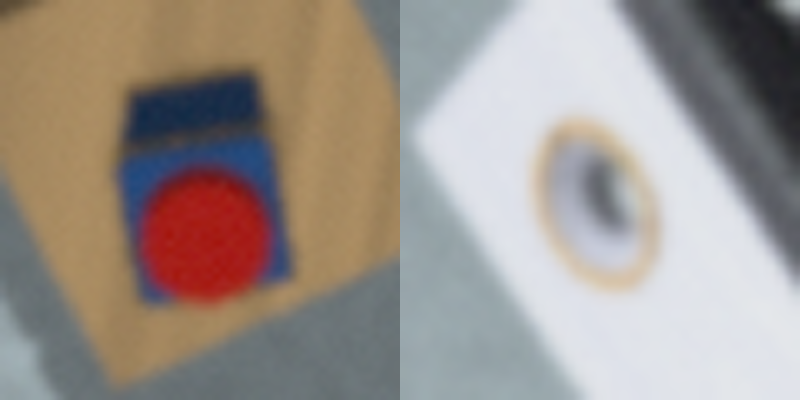

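Sleeve is turned about 0.15 rad from the tool (crop corners (118,150), (270,130)). The guide rim centre is at crop (596,205), giving wrist (86.6,210.5). Now descend and grip.

Request:
{"op": "carry_out", "data": {
  "steps": [
    {"xyz": [0.003,0.003,0.02],"twist": -0.15,"jaw": 1},
    {"xyz": [0,0,0.025],"twist": 0,"jaw": 1},
    {"xyz": [0,0,0.025],"twist": 0,"jaw": 1},
    {"xyz": [0,0,0.025],"twist": 0,"jaw": 1},
    {"xyz": [0,0,0.025],"twist": 0,"jaw": 1},
    {"xyz": [0,0,0.025],"twist": 0,"jaw": 1},
    {"xyz": [0,0,0.025],"twist": 0,"jaw": 1},
    {"xyz": [0,0,0],"twist": 0,"jaw": 1},
    {"xyz": [0,0,0],"twist": 0,"jaw": -1},
    {"xyz": [0,0,0],"twist": 0,"jaw": -1},
    {"xyz": [0,0,0],"twist": 0,"jaw": -1},
    {"xyz": [0,0,0],"twist": 0,"jaw": -1},
    {"xyz": [0,0,0],"twist": 0,"jaw": -1},
    {"xyz": [0,0,0],"twist": 0,"jaw": -1},
    {"xyz": [0,0,0],"twist": 0,"jaw": -1}
  ],
  "squeeze": 60
}}

```text
clock: 3.82
tcp_pos: [485.1, 161.9, 93.8]
ee_rot: [3.141, 0.001, 3.039]
force: [-2.1, 0.3, 6.8]
gripper_width: 21.3
grip_force: 58.6
```

```bash
python3 - <<'E'
from h import *
s=manip.read_state();print(s['clock'],s['tcp_pos'],s['ee_rot'],s['force'],s['moment'],s['grip_force'],s['gripper_width'])
a,P=snap('wrist','w3')
E
```

```text
3.825 [485.11155628 161.90753308  93.81919992] [3.14129809e+00 5.84084299e-04 3.03869573e+00] [-2.11385642  0.30835972  6.78007198] [0.20601734 0.30193319 0.07383324] 58.57055425643921 21.328380430349082
```

View pics/w3.png

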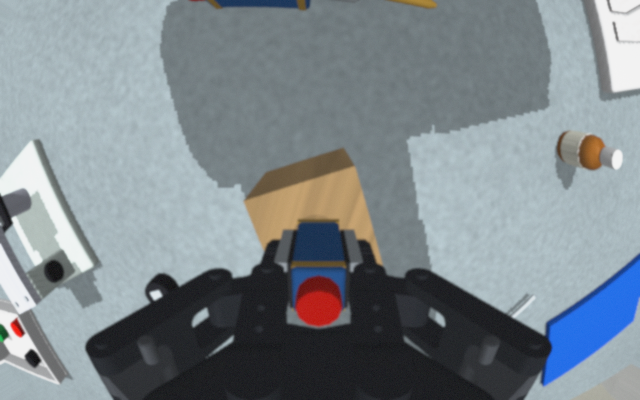

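Fingers hold the sleeve squarely (cap at (319,300), width 21 mm). I lift and carry to near the guide, with the camera placed to see the hole.

Request:
{"op": "carry_out", "data": {
  "steps": [
    {"xyz": [0,0,-0.01],"twist": 0,"jaw": -1},
    {"xyz": [0,0,-0.02],"twist": 0,"jaw": -1},
    {"xyz": [0,0,-0.025],"twist": 0,"jaw": -1},
    {"xyz": [0,0,-0.025],"twist": 0,"jaw": -1},
    {"xyz": [0,0,-0.025],"twist": 0,"jaw": -1},
    {"xyz": [0,0,-0.01],"twist": 0,"jaw": -1},
    {"xyz": [-0.004,-0.032,0],"twist": 0,"jaw": -1},
    {"xyz": [-0.004,-0.032,0],"twist": 0,"jaw": -1},
    {"xyz": [-0.004,-0.032,0],"twist": 0,"jaw": -1},
    {"xyz": [-0.004,-0.032,0],"twist": 0,"jaw": -1},
    {"xyz": [-0.004,-0.032,0],"twist": 0,"jaw": -1},
    {"xyz": [-0.004,-0.032,0],"twist": 0,"jaw": -1},
    {"xyz": [-0.004,-0.032,0],"twist": 0,"jaw": -1},
    {"xyz": [-0.004,-0.032,0],"twist": 0,"jaw": -1},
    {"xyz": [-0.004,-0.032,0],"twist": 0,"jaw": -1},
    {"xyz": [-0.004,-0.032,0],"twist": 0,"jaw": -1},
    {"xyz": [0,0,0],"twist": 0,"jaw": -1},
    {"xyz": [0,0,0],"twist": 0,"jaw": -1}
  ]
}}

```text
clock: 6.12
tcp_pos: [491.7, -160.3, 207.9]
ee_rot: [3.141, -0.001, 3.038]
force: [-0.4, -0.1, -2.3]
gripper_width: 21.6
grip_force: 59.4
```

```bash
python3 - <<'E'
from h import *
s=manip.read_state();print(s['clock'],s['tcp_pos'],s['ee_rot'],s['force'],s['moment'],s['grip_force'],s['gripper_width'])
a,P=snap('wrist','w4');t,_=snap('top','t4');d,_=snap('side','s4')
np.save('P4.npy',np.array(P['camera_from_world']))
E
```

```text
6.125 [ 491.65427652 -160.29964104  207.9273239 ] [ 3.14121387e+00 -7.69194783e-04  3.03847528e+00] [-0.38709809 -0.14858683 -2.26384297] [ 0.00620592 -0.00075535  0.02160194] 59.35859978199005 21.604101866690844
```

View pics/w4.png

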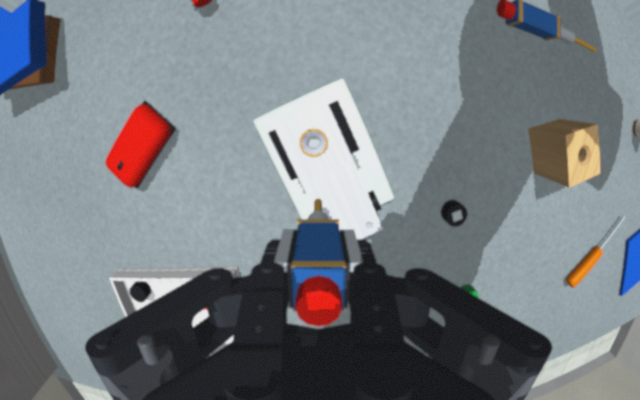

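The guide rim is at (313,143), the brass tip at (318,201), and the empty block hole at (583,153). I refine each.

```bash
python3 - <<'E'
from h import *
P=imaging.camera_params('wrist');P['camera_from_world']=np.load('P4.npy');a=cv2.imread('pics/w4.png');h=cv2.cvtColor(a,cv2.COLOR_BGR2HSV)
H,S,V=cv2.split(h)
m=np.zeros_like(H);m[122:165,292:335]=(((H>8)&(H<30)&(S>50))[122:165,292:335])
c=max(cv2.findContours(m,0,1)[0],key=cv2.contourArea);e=cv2.fitEllipse(cv2.convexHull(c));print(e,'guide',onz(P,*e[0],85,True))
b=cv2.resize(a[190:230,298:338],(400,400),interpolation=cv2.INTER_CUBIC);b2=cv2.resize(a[133:173,563:603],(400,400),interpolation=cv2.INTER_CUBIC)
cv2.imwrite('pics/c4.png',np.hstack([b,b2]))
for v in(199,200,201):print(v,'tip',onz(P,318,v,122,True))
r=np.zeros_like(H);r[270:335,290:350]=((((H<8)|(H>172))&(S>140))[270:335,290:350])
c=max(cv2.findContours(r,0,1)[0],key=cv2.contourArea);print(cv2.minEnclosingCircle(c))
print('cap',onz(P,*cv2.minEnclosingCircle(c)[0],207.9-86+136,True))
print('hole',onz(P,583,153,76,True))
E
```

```text
((313.24078369140625, 142.32913208007812), (27.926002502441406, 28.22798728942871), 58.09579849243164) guide [ 451.70317476 -159.58726357   85.        ]
199 tip [ 491.3505645  -159.55965624  122.        ]
200 tip [ 492.15129136 -159.64272876  122.        ]
201 tip [ 492.95361491 -159.72596776  122.        ]
((318.5940246582031, 301.0724182128906), 24.483247756958008)
cap [ 488.3524199  -158.89605352  257.9       ]
hole [483.10336403 157.5677466   76.        ]
```

View pics/c4.png

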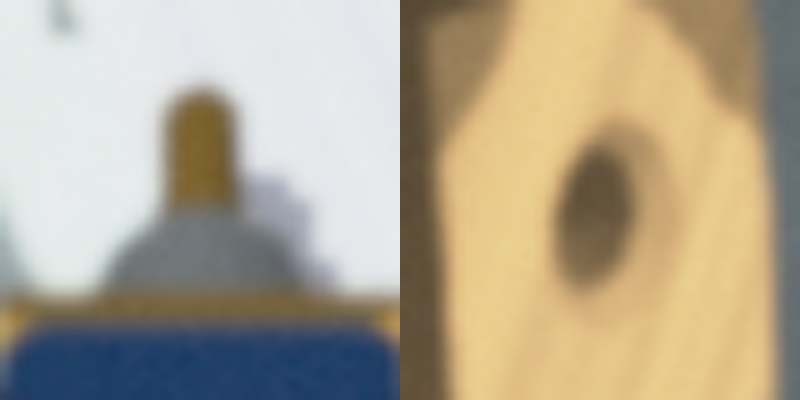

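The crop shows the brass tip end at wrist (318.3,198.2) and the block hole clear. The tip sits over the guide after a shift of about -41.5 mm in world x. I go over it and down to just inside the mouth.

Request:
{"op": "carry_out", "data": {
  "steps": [
    {"xyz": [0.014,-0.0014,0.004],"twist": 0,"jaw": -1},
    {"xyz": [0.014,-0.0014,0.006],"twist": 0,"jaw": -1},
    {"xyz": [0.0133,-0.0013,0.006],"twist": 0,"jaw": -1},
    {"xyz": [0,0,0.008],"twist": 0,"jaw": -1},
    {"xyz": [0,0,0.008],"twist": 0,"jaw": -1},
    {"xyz": [0,0,0.004],"twist": 0,"jaw": -1},
    {"xyz": [0,0,0],"twist": 0,"jaw": -1},
    {"xyz": [0,0,0],"twist": 0,"jaw": -1}
  ]
}}

```text
clock: 7.28
tcp_pos: [450.5, -160.5, 172.5]
ee_rot: [-3.141, 0.0, 3.039]
force: [-0.4, 0.3, -2.2]
gripper_width: 21.3
grip_force: 59.4
```

```bash
python3 - <<'E'
from h import *
s=manip.read_state();print(s['clock'],s['tcp_pos'],s['ee_rot'],s['force'],s['moment'])
P=imaging.camera_params('wrist');a,_=snap('wrist','w5');d,_=snap('side','s5');t,_=snap('top','t5')
def px(P,p):
    c=np.array(P['camera_from_world'])@np.r_[p,1];return P['fx']*c[0]/c[2]+P['cx'],P['fy']*c[1]/c[2]+P['cy']
Ps=imaging.camera_params('side');u,v=map(int,px(Ps,(451.7,-159.6,85)));print(u,v)
w=cv2.resize(a[165:225,288:348],(400,400),interpolation=cv2.INTER_CUBIC);x=cv2.resize(d[v-40:v+20,u-30:u+30],(400,400),interpolation=cv2.INTER_CUBIC)
cv2.imwrite('pics/c5.png',np.hstack([w,x])[:,:,::-1])
E
```

```text
7.275 [ 450.53928351 -160.46589309  172.45347691] [-3.14144450e+00  9.24592028e-05  3.03891761e+00] [-0.38871399  0.26205201 -2.21749886] [-0.02911741 -0.0183554   0.00037254]
314 157
```

View pics/c5.png

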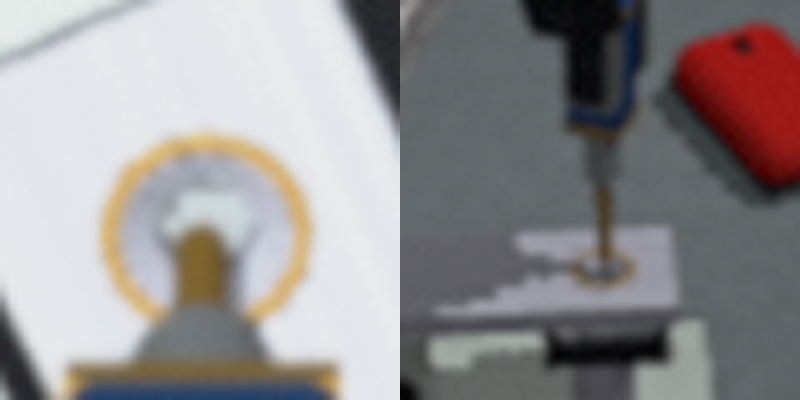

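The tip is above the hole: about 1.3 mm low and 0.5 mm left of the rim centre (207,240) in the crop. I correct that and descend.

Request:
{"op": "carry_out", "data": {
  "steps": [
    {"xyz": [0.001,0.0005,0.001],"twist": 0,"jaw": -1},
    {"xyz": [0,0,0.002],"twist": 0,"jaw": -1},
    {"xyz": [0,0,0.002],"twist": 0,"jaw": -1},
    {"xyz": [0,0,0.002],"twist": 0,"jaw": -1},
    {"xyz": [0,0,0.002],"twist": 0,"jaw": -1},
    {"xyz": [0,0,0],"twist": 0,"jaw": -1}
  ]
}}

```text
clock: 8.18
tcp_pos: [449.3, -159.8, 163.2]
ee_rot: [3.142, -0.0, 3.039]
force: [-0.4, -0.2, -1.5]
gripper_width: 21.5
grip_force: 59.4
```

Request:
{"op": "carry_out", "data": {
  "steps": [
    {"xyz": [0,0,0.001],"twist": 0,"jaw": -1},
    {"xyz": [0,0,0.001],"twist": 0,"jaw": -1},
    {"xyz": [0,0,0.001],"twist": 0,"jaw": -1},
    {"xyz": [0,0,0],"twist": 0,"jaw": -1}
  ]
}}

```text
clock: 8.68
tcp_pos: [449.4, -159.8, 160.2]
ee_rot: [-3.142, -0.0, 3.039]
force: [0.7, 0.1, -2.7]
gripper_width: 21.4
grip_force: 59.4
```

Request:
{"op": "carry_out", "data": {
  "steps": [
    {"xyz": [0,0,0.001],"twist": 0,"jaw": -1},
    {"xyz": [0,0,0.001],"twist": 0,"jaw": -1},
    {"xyz": [0,0,0.001],"twist": 0,"jaw": -1},
    {"xyz": [0,0,0],"twist": 0,"jaw": -1}
  ]
}}

```text
clock: 9.18
tcp_pos: [449.5, -159.9, 157.4]
ee_rot: [-3.141, 0.0, 3.039]
force: [-1.4, 0.9, 3.0]
gripper_width: 21.2
grip_force: 60.1
```

Request:
{"op": "carry_out", "data": {
  "steps": [
    {"xyz": [0,0,0.001],"twist": 0,"jaw": -1},
    {"xyz": [0,0,0.001],"twist": 0,"jaw": -1},
    {"xyz": [0,0,0],"twist": 0,"jaw": -1}
  ]
}}

```text
clock: 9.55
tcp_pos: [449.5, -159.9, 155.4]
ee_rot: [-3.141, 0.0, 3.039]
force: [-0.3, 0.3, 4.6]
gripper_width: 21.4
grip_force: 60.4
```

Request:
{"op": "carry_out", "data": {
  "steps": [
    {"xyz": [0,0,0.001],"twist": 0,"jaw": -1},
    {"xyz": [0,0,0.001],"twist": 0,"jaw": -1},
    {"xyz": [0,0,0],"twist": 0,"jaw": -1}
  ]
}}

```text
clock: 9.93
tcp_pos: [449.5, -159.9, 153.5]
ee_rot: [-3.141, 0.0, 3.039]
force: [-0.5, 0.6, 6.0]
gripper_width: 21.7
grip_force: 60.7
```

Request:
{"op": "carry_out", "data": {
  "steps": [
    {"xyz": [0,0,0.0005],"twist": 0,"jaw": -1},
    {"xyz": [0,0,0.0005],"twist": 0,"jaw": -1},
    {"xyz": [0,0,0],"twist": 0,"jaw": -1}
  ]
}}

```text
clock: 10.3
tcp_pos: [449.6, -160.0, 152.7]
ee_rot: [-3.141, 0.001, 3.039]
force: [-1.8, 0.9, 8.1]
gripper_width: 21.2
grip_force: 60.8
```

Request:
{"op": "carry_out", "data": {
  "steps": [
    {"xyz": [0,0,0.0005],"twist": 0,"jaw": -1},
    {"xyz": [0,0,0.0005],"twist": 0,"jaw": -1},
    {"xyz": [0,0,0],"twist": 0,"jaw": -1}
  ]
}}

```text
clock: 10.68
tcp_pos: [449.5, -159.9, 151.6]
ee_rot: [-3.141, 0.001, 3.039]
force: [-0.6, 0.5, 6.4]
gripper_width: 21.6
grip_force: 60.8
```

Request:
{"op": "carry_out", "data": {
  "steps": [
    {"xyz": [0,0,0.0005],"twist": 0,"jaw": -1},
    {"xyz": [0,0,0],"twist": 0,"jaw": -1}
  ]
}}

```text
clock: 10.92
tcp_pos: [449.4, -159.9, 150.8]
ee_rot: [-3.141, 0.0, 3.039]
force: [0.4, -1.1, 2.9]
gripper_width: 21.2
grip_force: 59.9
```

Request:
{"op": "carry_out", "data": {
  "steps": [
    {"xyz": [0,0,0.0005],"twist": 0,"jaw": -1},
    {"xyz": [0,0,0],"twist": 0,"jaw": -1}
  ]
}}

```text
clock: 11.18
tcp_pos: [449.4, -159.9, 150.2]
ee_rot: [-3.141, -0.0, 3.039]
force: [0.3, -0.7, 1.6]
gripper_width: 21.4
grip_force: 59.8
```

```bash
python3 - <<'E'
from h import *
for i in range(4):
    s=manip.read_state();print(s['clock'],s['tcp_pos'],s['force']);imaging.snapshot('top')
E
```

```text
11.175 [ 449.39417459 -159.85725117  150.22271836] [ 0.34900156 -0.73360205  1.64065473]
11.225 [ 449.37696196 -159.82760415  150.19488522] [-0.06946801 -0.19862375  1.55192009]
11.275 [ 449.3866308  -159.83688666  150.22120059] [-0.00598986 -1.12591777  2.00992719]
11.325 [ 449.36448369 -159.82717413  150.212261  ] [-0.3860515  -0.41587435  1.02337867]
```

Request:
{"op": "carry_out", "data": {
  "steps": [
    {"xyz": [0,0,0.0004],"twist": 0,"jaw": -1},
    {"xyz": [0,0,0],"twist": 0,"jaw": -1}
  ]
}}

```text
clock: 11.62
tcp_pos: [449.4, -159.8, 149.9]
ee_rot: [-3.141, -0.0, 3.039]
force: [-0.9, -1.1, 2.6]
gripper_width: 21.3
grip_force: 59.8
```

```bash
python3 - <<'E'
from h import *
f=[]
for i in range(5):
    s=manip.read_state();f.append(s['force'][2]);imaging.snapshot('top')
print(s['clock'],s['tcp_pos'],np.mean(f),f)
E
```

```text
11.825 [ 449.39623043 -159.85512753  149.9152998 ] 2.198016054317858 [np.float64(2.582977980736024), np.float64(2.3116871528852525), np.float64(2.191915336192148), np.float64(1.8840751545524648), np.float64(2.0194246472234005)]
```

The push peaked near 152.4 mm and fell to a plateau, so the spring has tripped. I lift and carry it back over the block.

Request:
{"op": "carry_out", "data": {
  "steps": [
    {"xyz": [0,0,-0.004],"twist": 0,"jaw": -1},
    {"xyz": [0,0,-0.012],"twist": 0,"jaw": -1},
    {"xyz": [0,0,-0.014],"twist": 0,"jaw": -1},
    {"xyz": [0,0,-0.014],"twist": 0,"jaw": -1},
    {"xyz": [0,0,-0.014],"twist": 0,"jaw": -1},
    {"xyz": [0,0.0294,0],"twist": 0,"jaw": -1},
    {"xyz": [0,0.0294,0],"twist": 0,"jaw": -1},
    {"xyz": [0,0.0294,0],"twist": 0,"jaw": -1},
    {"xyz": [0,0.0294,0],"twist": 0,"jaw": -1},
    {"xyz": [0,0.0294,0],"twist": 0,"jaw": -1},
    {"xyz": [0,0.0294,0],"twist": 0,"jaw": -1},
    {"xyz": [0,0.0294,0],"twist": 0,"jaw": -1},
    {"xyz": [0,0.0294,0],"twist": 0,"jaw": -1},
    {"xyz": [0,0.0294,0],"twist": 0,"jaw": -1},
    {"xyz": [0,0.0294,0],"twist": 0,"jaw": -1},
    {"xyz": [-0.0026,0.0297,0],"twist": 0,"jaw": -1},
    {"xyz": [0,0,0],"twist": 0,"jaw": -1},
    {"xyz": [0,0,0],"twist": 0,"jaw": -1}
  ]
}}

```text
clock: 14.12
tcp_pos: [485.2, 161.6, 208.1]
ee_rot: [-3.141, -0.0, 3.039]
force: [-0.0, 0.3, -3.2]
gripper_width: 21.2
grip_force: 59.7
```

```bash
python3 - <<'E'
from h import *
s=manip.read_state();p=s['tcp_pos'];print(s['clock'],p,s['ee_rot'],s['force'],s['grip_force'])
y=s['ee_rot'][2];d=np.array([485.1,161.9])-p[:2];print('tool dx,dy',d@[np.cos(y),np.sin(y)],d@[np.sin(y),-np.cos(y)])
E
```

```text
14.125 [485.15082579 161.6127338  208.13603483] [-3.14121960e+00 -8.60739187e-05  3.03907499e+00] [-0.01423162  0.32463301 -3.24812415] 59.674047231674194
tool dx,dy 0.07995723830597132 0.28055654086540716
```

Request:
{"op": "carry_out", "data": {
  "steps": [
    {"xyz": [0,0.0003,0.015],"twist": 0,"jaw": -1},
    {"xyz": [0,0,0.02],"twist": 0,"jaw": -1},
    {"xyz": [0,0,0.015],"twist": 0,"jaw": -1},
    {"xyz": [0,0,0.01],"twist": 0,"jaw": -1},
    {"xyz": [0,0,0.008],"twist": 0,"jaw": -1},
    {"xyz": [0,0,0],"twist": 0,"jaw": -1}
  ]
}}

```text
clock: 14.88
tcp_pos: [485.1, 162.1, 139.5]
ee_rot: [-3.141, -0.001, 3.039]
force: [1.2, 0.1, -1.3]
gripper_width: 21.3
grip_force: 59.7
```

Request:
{"op": "carry_out", "data": {
  "steps": [
    {"xyz": [0,0,0.006],"twist": 0,"jaw": -1},
    {"xyz": [0,0,0.006],"twist": 0,"jaw": -1},
    {"xyz": [0,0,0.006],"twist": 0,"jaw": -1},
    {"xyz": [0,0,0.006],"twist": 0,"jaw": -1},
    {"xyz": [0,0,0],"twist": 0,"jaw": -1}
  ]
}}

```text
clock: 15.5
tcp_pos: [485.0, 162.2, 115.4]
ee_rot: [-3.141, -0.001, 3.039]
force: [0.0, 0.2, -1.8]
gripper_width: 21.3
grip_force: 59.7
```

Request:
{"op": "carry_out", "data": {
  "steps": [
    {"xyz": [0,0,0.006],"twist": 0,"jaw": -1},
    {"xyz": [0,0,0.005],"twist": 0,"jaw": -1},
    {"xyz": [0,0,0.004],"twist": 0,"jaw": -1},
    {"xyz": [0,0,0.003],"twist": 0,"jaw": -1},
    {"xyz": [0,0,0.002],"twist": 0,"jaw": -1},
    {"xyz": [0,0,0],"twist": 0,"jaw": -1}
  ]
}}

```text
clock: 16.25
tcp_pos: [485.2, 162.2, 95.8]
ee_rot: [-3.141, -0.0, 3.039]
force: [0.3, -0.3, -2.1]
gripper_width: 21.0
grip_force: 59.7
```

Going smoothly; the last couple of millimetres, then release and retreat.

Request:
{"op": "carry_out", "data": {
  "steps": [
    {"xyz": [0,0,0.001],"twist": 0,"jaw": -1},
    {"xyz": [0,0,0.0007],"twist": 0,"jaw": -1},
    {"xyz": [0,0,0],"twist": 0,"jaw": -1}
  ]
}}

```text
clock: 16.62
tcp_pos: [485.2, 162.2, 94.2]
ee_rot: [-3.141, -0.0, 3.039]
force: [-1.1, 0.3, -2.8]
gripper_width: 21.5
grip_force: 59.7
```

Request:
{"op": "carry_out", "data": {
  "steps": [
    {"xyz": [0,0,0],"twist": 0,"jaw": 0},
    {"xyz": [0,0,0],"twist": 0,"jaw": 1},
    {"xyz": [0,0,0],"twist": 0,"jaw": 1},
    {"xyz": [0,0,0],"twist": 0,"jaw": 1},
    {"xyz": [0,0,0],"twist": 0,"jaw": 1},
    {"xyz": [0,0,0],"twist": 0,"jaw": 1},
    {"xyz": [0,0,0],"twist": 0,"jaw": 1},
    {"xyz": [0,0,-0.02],"twist": 0,"jaw": 1},
    {"xyz": [0,0,-0.03],"twist": 0,"jaw": 1},
    {"xyz": [0,0,-0.03],"twist": 0,"jaw": 1},
    {"xyz": [0,0,-0.03],"twist": 0,"jaw": 1},
    {"xyz": [0,0,-0.03],"twist": 0,"jaw": 1},
    {"xyz": [0,0,-0.028],"twist": 0,"jaw": 1},
    {"xyz": [0,0,0],"twist": 0,"jaw": 1},
    {"xyz": [0,0,0],"twist": 0,"jaw": 1}
  ]
}}

```text
clock: 18.5
tcp_pos: [485.1, 162.2, 261.6]
ee_rot: [-3.141, -0.001, 3.039]
force: [-0.8, 0.4, -0.1]
gripper_width: 85.6
grip_force: 0.0
```

```bash
python3 - <<'E'
from h import *
s=manip.read_state();print(s['clock'],s['tcp_pos'],s['gripper_width'])
P=imaging.camera_params('wrist');a,_=snap('wrist','w6');d,_=snap('side','s6')
Ps=imaging.camera_params('side')
def red(im,x0,y0,x1,y1):
    h=cv2.cvtColor(im[y0:y1,x0:x1],cv2.COLOR_RGB2HSV)
    m=((h[...,0]<8)|(h[...,0]>172))&(h[...,1]>140)&(h[...,2]>50)
    ys,xs=np.nonzero(m);return xs.mean()+x0,ys.mean()+y0,len(xs)
w=red(a,270,150,370,260);t=red(d,245,210,275,242);print(w,t,'side before 257.2,226.3')
print(onz(P,*w[:2],144,True),two(ray(P,*w[:2],True),ray(Ps,*t[:2])))
E
```

```text
18.5 [485.09876822 162.17479416 261.55236293] 85.56492578783075
(np.float64(318.1938775510204), np.float64(188.48639455782313), 294) (np.float64(256.97872340425533), np.float64(227.17021276595744), 47) side before 257.2,226.3
[484.88980618 162.93640245 144.        ] (array([486.78737185, 162.81901456, 138.08715375]), np.float64(0.6281016726260406))
```

The cap is back where it started: same spot, height about 138–140 mm as before. I hand it in.

```bash
python3 -c "
from workcell import hand_in
print(hand_in())"
```

```text
the job is handed in; nothing more can be done
None
```

The punch was taken out, pressed through the guide until its spring tripped (short of the end stop, going by the push force), put back upright in its block and handed in at 18.6 s; no verdict came back.

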